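# Load the chill drawer, shut it and close its air vent

## Task

Put the food packs standing on the counter away in the chill drawer: pull the drawer out, first push its divider all the way to the left (as seen from the robot, facing the drawer) against its stop to make room, then lay every pack on the drawer floor in the wide part, none on top of another, and push the drawer fully shut. Once it is shut, slide the vent control on the rail above it all the way to the right, to its end stop, so that the vent slots are covered. Leave everything else on the counter where it is.

Things in the scene. Friction and masses are not known exactly. Their poses are not given: they have to be found in the camera images.
- chiller: Low white chill drawer unit, fixed: 430 wide, 430 deep, front part 105 high with glass top, grey cooling module 165 high behind. Origin: counter level, centre of its front (plane of the closed drawer's face). x points into the unit, away from the robot, y to the left seen from the robot, z up. The front rail (z 95 to 105) begins at x = +10 mm; 80 mm of headroom over the drawer floor.
- drawer (a joint): Drawer pulled out towards the robot (unit's -x), m: 0 shut, 0.175 fully out at its stop; stands ajar at the start. Takes 2 to 3 N, stays where left. Clear plastic, inside 290 deep, 385 wide; front panel 10 mm thick, top 90 mm above the counter; side walls' top 82 mm above the counter. When fully out, the front 175 mm of its floor is open from above.
- drawer_handle (a point): Middle of the drawer's aluminium bar handle: round bar 12 mm thick, 180 long along the unit's y, 78 mm above the counter, its axis 40 mm in front of the drawer's face (34 mm free gap behind the bar; posts to the face 82 mm either side of the middle). Moves with the drawer.
- drawer_floor (a point): Point on top of the drawer floor, midway across, 95 mm behind the drawer's outer face, 15 mm above the counter, moving with the drawer; axes as the unit's. The inside runs from x = -85 mm (inner face of the front panel) to +205 mm and y = -192 to +192 mm; side walls rise 67 mm above the floor.
- divider (a joint): The drawer's sliding divider, m: grows to the left (unit's +y); 0.25 at its left end stop. Starts near the middle; takes 2 to 3 N, stays where left. White plate 5 mm thick across the drawer from front to back, top 63 mm above the counter. At its left stop it stands at drawer_floor y = +150 mm, leaving a 40 mm slot on its left and the wide part (y -192 to +147 mm) on its right.
- divider_tab (a point): Middle of the top of the divider's grip tab, 88 mm above the counter: 10 mm thick along the unit's y, 44 long along x, standing 25 mm above the plate's top; it lies 95 mm behind the drawer's outer face, uncovered when the drawer is out.
- vent (a joint): Position of the vent control, m: grows to the right (unit's -y); 0.11 at its right end stop, where its shutter plate covers the five dark vent slots. Takes 2 to 3 N, stays where left.
- vent_grip (a point): Middle of the top of the vent control's grey grip on the front rail, 127 mm above the counter: 14 mm thick along the unit's y, 26 along x, standing 22 mm above the rail (rail top at 105 mm); 34 mm behind the unit's front plane.
- butter: Paper-wrapped butter brick, 100 long (its x) x 50 wide (y) x 48 high (z), 0.25 kg. Origin: centre of its underside. May be absent (None).
- cheese: Yellow block of cheese, 96 x 48 x 58 mm high, with a flat clear film seam to 110 mm, 0.3 kg. Origin: centre of its underside, x along its length. May be absent (None).
- carton: White cream carton lying down, 50 wide (y) and 50 high (z), body from x = -52 to +26 mm, its folded gable end tapering to x = +60 mm, 0.24 kg. Origin: centre of its underside. May be absent (None).
- tub: Clear clip-lid food tub, body 96 x 46 x 46 mm with a grey lid 104 x 52 x 10 mm on top (top at 56 mm), 0.26 kg. Origin: centre of its underside, x along its length. May be absent (None).
- ramekin: White ramekin, 68 across, 42 high; not part of the job. Origin: centre of its underside.
- jar_a: Storage jar with a wooden lid, 84 across, 110 high; not part of the job. Origin: centre of its underside.
- mug: Blue mug, 80 across, 85 high; not part of the job. Origin: centre of its underside.
- spatula: Spatula lying on the counter; not part of the job. Origin: its middle, at counter level.
There are look-alikes about, which are no part of the job. Leave any purple look-alike of the tub alone.

How it is judged (in metres and radians):
On the way, in this order (a step that is already met when the one before it is completed fails the run):
1. the divider has been pushed to its left end stop (value of joint divider above 0.243 m), for 0.2 s.
2. every pack is in the drawer and the drawer is shut (x of butter in the frame of drawer_floor between -0.065 and 0.185 m and y of butter in the frame of drawer_floor between -0.18 and 0.14 m and z of butter in the frame of drawer_floor between -0.01 and 0.042 m and x of cheese in the frame of drawer_floor between -0.065 and 0.185 m and y of cheese in the frame of drawer_floor between -0.18 and 0.14 m and z of cheese in the frame of drawer_floor between -0.01 and 0.042 m and x of carton in the frame of drawer_floor between -0.065 and 0.185 m and y of carton in the frame of drawer_floor between -0.18 and 0.14 m and z of carton in the frame of drawer_floor between -0.01 and 0.042 m and x of tub in the frame of drawer_floor between -0.065 and 0.185 m and y of tub in the frame of drawer_floor between -0.18 and 0.14 m and z of tub in the frame of drawer_floor between -0.01 and 0.042 m and value of joint drawer below 0.006 m), for 0.2 s.
3. the vent control has been slid to its right end stop (value of joint vent above 0.104 m), for 0.2 s.
At the end, for the whole second after the job is handed in: Every pack that is present lies in the wide part of the drawer on its floor (origin less than 42 mm above the floor, so none is stacked or stood on end), the divider is within 7 mm of its left stop, the drawer within 6 mm of fully shut, and the vent control within 6 mm of its right stop (all of step 2 and value of joint divider above 0.243 m and value of joint vent above 0.104 m); the robot touches nothing.
It fails at once if anything else on the counter (ramekin, jar, mug, spatula) is pushed more than 60 mm away (distance of any of ramekin, jar_a, mug, spatula from where it was at the start of the episode above 0.06 m).
Of butter, cheese, carton, tub only 2 to 4 are there at a start; the rules pass over those that are not, and their reading is None.
At some moment in a run one of butter, cheese, carton, tub may be knocked a few centimetres aside while the robot is not near it.
Once in a run the grip may slacken for a moment while it holds something.
It also fails if it takes over 210 s, if anything falls off the work surface, if the arm or the gripper's body presses on something with over 40 N, if the wrist force passes 120 N, or if a joint passes its speed limit or range.

## Robot

A 6-joint arm with a two-finger parallel gripper is mounted at the origin on the work surface. World frame = base frame: x ahead of the robot, y to its left, z up, the work surface at z = 0. Lengths are in mm, angles in rad, forces in N, time in s.
With the tool pointing down it reaches from about 350 to 875 mm from the base axis. Payload 4.2 kg.
Tool frame: the origin (TCP) lies at the very end of the fingers, on their centre line; the grasp point (between the pads) lies 19 mm behind it; z points along the fingers, y is the line along which they close (so a half turn about z gives the same grasp; the last joint's range is limited). The gripper opens to 85 mm and grips with 20 to 120 N. Pads are 22 mm wide; open, the fingers measure 114 mm over their backs; the gripper's body (76 mm by 85 mm) begins 54 mm behind the grasp point. The pads swing forward as they close: fully open they stand 13 mm farther back than shut.
Start: joints at [1.408, 0.385, 0.008, 0, -1.194, -0.259], TCP at [255.844, 570.213, 231.312] pointing down, gripper open.
Joint ranges: [-3.14, 3.14], [-1.21, 2.06], [-1.07, 1.41], [-3.16, 2.05], [-2.99, -0.16], [-3.1, 3.1]. Speed limits (rad/s): [2.79, 2.79, 3.14, 3.14, 3.14, 3.14].

## Interface

Orientations are given as a unit quaternion [x, y, z, w].
In Python, from bench import monitor, get_image, camera_info, job_done gives the robot as it stands.
- The arm moves only by the tool send_rows, never from a script. Its argument "series" is a list of rows, each a list of 3 entries, a list of its own where there are three numbers: the shift along the tool's x, y, z in mm, then the turn, a rotation vector about the tool's x, y, z in rad, then the finger opening in mm, from 0 to 85.4. A call has 1 to 8 rows; each row shifts and turns the commanded pose from where the row before left it, along the tool's axes as they then stand; what a row does not reach is not made up. A row lasts 1/10 s, in which the tool goes at most 50 mm and 8.59 degrees, less where a joint would pass 70% of its speed; a pose out of reach is approached as far as the arm can. A call with a gripper value outside its range is refused whole. The fingers move at their own pace and stop on an object; the grip force is fixed at half the most. Time passes only in rows, so rows that do not move let the fingers close. It gives the time, the measured TCP pose, the force, the opening and the grip force at its end, in the units of the state.
- monitor.read_state(): the state, without advancing time (a new reading comes with each control period).
- get_image(name): name is "side" or "top"; returns the picture (420x560x3 uint8, red, green, blue); there is no depth.
- camera_info(name): a dict with "intrinsics" (3x3 intrinsics, pixels), "R" (3x3) and "t" (3): a world point X has camera coordinates R X + t. Camera axes: x right, y down, z forward; pixel columns grow to the right and rows downward; lengths in mm; the calibration is good to about 2 mm. A picture is of the moment at which its call begins. camera_info takes no time and is no camera call.
- job_done(): hands the job in; it is judged then, once.
The state is a dict: "clock": time; "joints": joint angles; "joint_vel": joint speeds; "joint_efforts": joint torques, N m; "position": TCP position; "ee_rot": TCP orientation; "contact_force": force on the tool from outside, world axes, zero at the start; "wrist_torque": the same for the moment, N m; "gripper_width": finger opening in mm; "grasp_force": force on a finger pad.
Only numpy, scipy, OpenCV 4.12 (cv2) and the standard library are available. Lean on these libraries where they do the work, as an engineer would, in place of code of your own. Each camera call takes 0.05 s, during which the arm holds its last target. There are 200 camera calls.

## Working session

There is one attempt and no reset: what is moved stays moved. The work goes in short steps, Python scripts to look and compute and a tool call to move; the robot and the scene stay as the last step left them, time stands still between calls to the robot, and variables do not carry over. Pictures are saved under pics/ and viewed, at most 14 in all, crops included, and the job is handed in when it is done.

Besides the shell and the picture viewer there is one more tool, called after "Call:" as name([rows], argument=value, ...), one row to a line, values as JSON. send_rows: Moves the arm, as the interface text tells. Its arguments: {"type":"object","properties":{"series":{"type":"array"}},"required":["series"]}

```bash
ls; mkdir -p pics
python3 - <<'E'
from bench import monitor,get_image,camera_info
import cv2
for n in("side","top"):
    im=get_image(n); cv2.imwrite(f"pics/{n}0.png",cv2.resize(im[:,:,::-1],(800,600),interpolation=cv2.INTER_CUBIC)); c=camera_info(n); cv2.imwrite(f"{n}_raw0.png",im[:,:,::-1])
    print(n,c["intrinsics"],c["R"],c["t"])
s=monitor.read_state();print(s)
E
```

```text
pics
side [[401.19776626   0.         278.65453661]
 [  0.         401.19776626 210.06673119]
 [  0.           0.           1.        ]] [[ 0.98873133 -0.14875435 -0.01680752]
 [-0.09611276 -0.5447056  -0.83310152]
 [ 0.11477232  0.825329   -0.55286469]] [-504.17042093  186.12032039  982.99704267]
top [[415.3562445    0.         273.05724359]
 [  0.         415.3562445  211.95159258]
 [  0.           0.           1.        ]] [[-0.01335241 -0.99988888  0.00662839]
 [-0.98730366  0.01213443 -0.15838003]
 [ 0.158282   -0.00865899 -0.98735598]] [ 125.36903828  543.28224902 1314.63944275]
{'clock': 0.1, 'joints': array([ 1.40760676e+00,  3.85496485e-01,  6.73917797e-03, -4.05779566e-04,
       -1.19397167e+00, -2.58611313e-01]), 'joint_vel': array([ 5.92461289e-05, -1.98443868e-03,  2.57787701e-03,  2.92116585e-03,
        1.93813839e-03,  9.33055817e-04]), 'joint_efforts': array([ 1.50131673e-04, -3.93315554e+01,  1.88930798e+01,  4.19796154e+00,
       -2.55865998e-03,  2.63980890e-07]), 'position': array([255.64997974, 569.75401677, 230.31601159]), 'ee_rot': array([ 9.77826669e-01, -2.09413552e-01, -1.42280989e-04,  9.74220236e-04]), 'contact_force': array([-0.14150529, -0.31662352,  0.38941761]), 'wrist_torque': array([-0.00217221,  0.03003569, -0.0461567 ]), 'grasp_force': 0.0, 'gripper_width': 85.60772418355437}
```

View pics/side0.png

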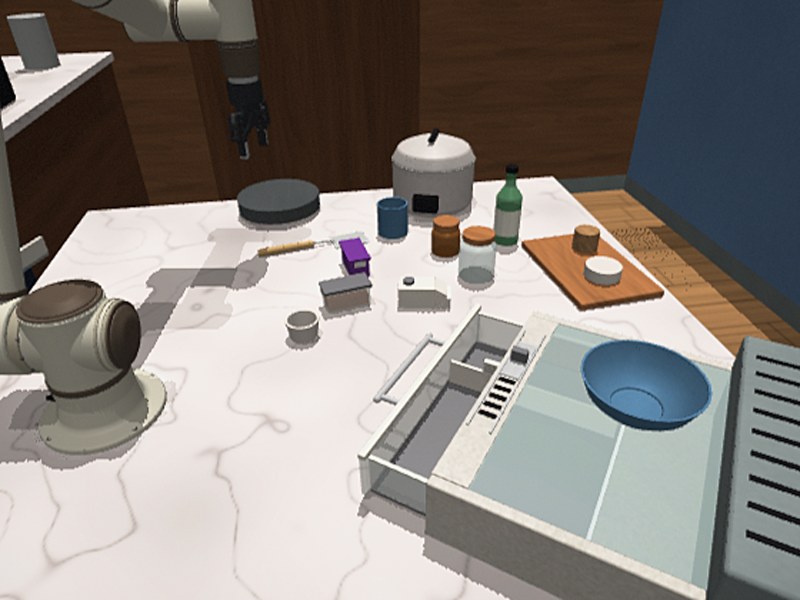

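View pics/top0.png

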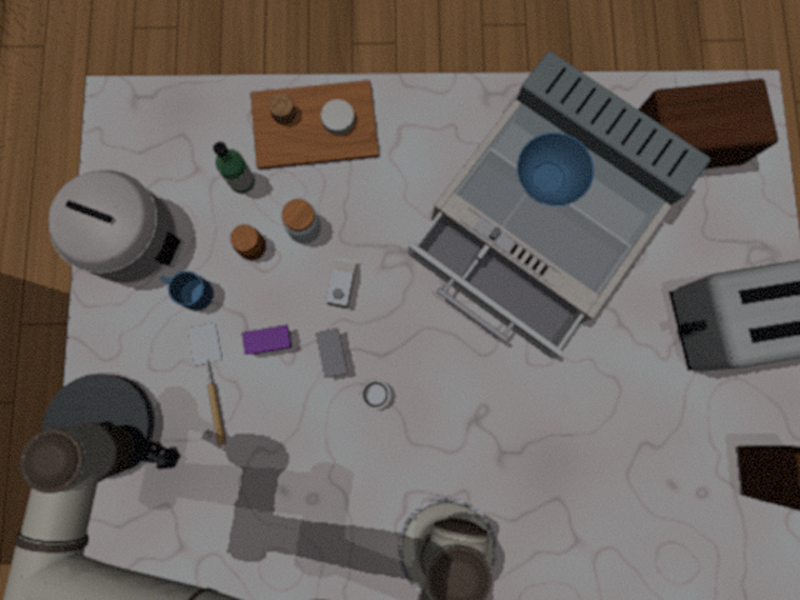

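The side view shows the tub with a grey lid at (345,290), the purple look-alike at (354,256), the white carton at (423,292), the ramekin at (302,326) and the drawer ajar. In the top view the tub is at (333,353), the carton at (341,284), the purple one at (267,340), the vent grip at (495,233) and the handle at about (475,315). I don't see any butter or cheese. I'll confirm with one enlarged montage.

Run:
```python
import cv2,numpy as np
t=cv2.imread("top_raw0.png");s=cv2.imread("side_raw0.png")
def c(im,x,y,w=100,h=75): return cv2.convertScaleAbs(cv2.resize(im[y:y+h,x:x+w],(400,300),interpolation=cv2.INTER_CUBIC),alpha=1.3)
m=np.vstack([np.hstack([c(t,200,178),c(t,285,145,133,100)]),np.hstack([c(s,215,160,),c(s,250,210,133,100)])])
cv2.imwrite("pics/crop1.png",m)
```

```text
(no output)
```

View pics/crop1.png

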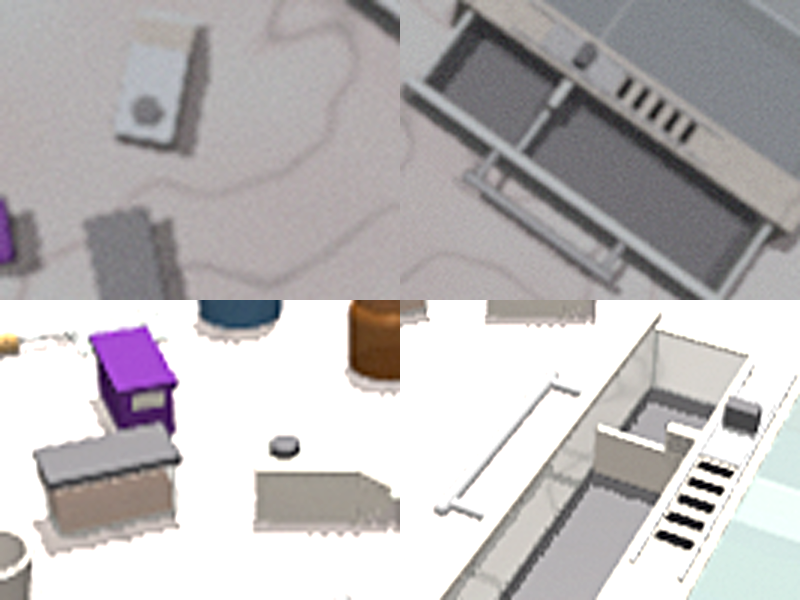

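Candidates in the top view: the grey-lidded clear tub (333,353), the purple tub (267,340) and the white carton with cap and gable (341,284). The crop confirms that the grey tub and the carton are the packs, and the purple one is the look-alike. There's no butter or cheese. Next I'll triangulate.

```bash
cat > h.py <<'E'
import numpy as np,cv2
from bench import monitor,get_image,camera_info
C={n:camera_info(n) for n in("side","top")}
P={n:C[n]["intrinsics"]@np.c_[C[n]["R"],C[n]["t"]] for n in C}
def tri(t,s):
    X=cv2.triangulatePoints(P["top"],P["side"],np.array(t,float).reshape(2,1),np.array(s,float).reshape(2,1));return (X[:3]/X[3]).ravel()
def unp(n,p,z):
    c=C[n];K,R,t=np.array(c["intrinsics"]),np.array(c["R"]),np.array(c["t"])
    d=R.T@np.linalg.solve(K,[p[0],p[1],1]);o=-R.T@t;return o+d*(z-o[2])/d[2]
def proj(n,X):
    q=P[n]@np.append(X,1);return q[:2]/q[2]
E
cat > m.py <<'E'
from h import *
np.set_printoptions(precision=1,suppress=True)
a=lambda x,y:(200+x/4,178+y/4); b=lambda x,y:(285+x/3.008,145+y/3)
c=lambda x,y:(215+x/4,160+y/4); d=lambda x,y:(250+x/3.008,210+y/3)
e=lambda x,y:(x/1.42857,y/1.42857)
print("tub",tri(e(332,352.75),c(107,157)),"cap",tri(a(147,110),c(285,145)))
print("tublid",[unp("top",e(*p),56)[:2] for p in((316,332),(342,328),(348,373),(322,378))])
print("carton",[unp("top",a(*p),50)[:2] for p in((117,135),(172,147),(193,55),(128,50))], unp("top",a(140,18),25),unp("top",a(195,25),25))
print("carton side",[unp("side",c(*p),z) for p,z in(((255,172),50),((360,172),50),((255,225),0),((395,225),0))])
print("handle",tri(b(70,178),d(155,80)),tri(b(213,285),d(42,210)))
print("vent",tri(b(187,55),d(342,108)),"tab",tri(b(165,88),d(280,128)))
L,R=unp("top",b(5,85),90),unp("top",(392,247.8),90);print("panel",L,R,np.linalg.norm(L-R),np.arctan2(*(L-R)[[1,0]]))
L,R=unp("top",e(437,210),105),unp("top",e(598,318),105);print("rail",L,R,np.linalg.norm(L-R),np.arctan2(*(L-R)[[1,0]]))
for nm,p,z in(("ramekin",(377,395),42),("jar",(300,215),110),("mug",(190,290),85),("purple",(267,340),56)): print(nm,unp("top",e(*p),z))
E
python3 m.py
```

```text
tub [433.7 250.5  48.4] cap [567.7 236.1  53.2]
tublid [array([478.3, 285.8]), array([486.7, 227.4]), array([385.9, 214.1]), array([375.6, 271.8])]
carton [array([546.1, 260.8]), array([535.7, 216.1]), array([611.7, 198.8]), array([616.5, 252. ])] [649.1 244.3  25. ] [642.6 198.3  25. ]
carton side [array([542.3, 208. ,  50. ]), array([618.8, 194.4,  50. ]), array([542. , 211.5,   0. ]), array([646.6, 193.2,   0. ])]
handle [566.8   5.2  73.2] [ 451.9 -141.    79.2]
vent [ 685.4 -115.7  122.8] tab [651.8 -95.6  93.8]
panel [662.   73.6  90. ] [ 419.6 -250.3   90. ] 404.53968021882264 0.9283830642669794
rail [744.   11.1 105. ] [ 495.8 -333.4  105. ] 424.61851341242465 0.9464178930189111
ramekin [336.8 150.4  42. ]
jar [734.2 316.6 110. ]
mug [572.3 562.2  85. ]
purple [461.7 395.3  56. ]
```

```bash
cat > fit.py <<'E'
from h import *
from scipy.optimize import least_squares
from scipy.spatial.transform import Rotation as Ro
b=lambda x,y:(285+x/3.008,145+y/3); d=lambda x,y:(250+x/3.008,210+y/3); e=lambda x,y:(x/1.42857,y/1.42857)
def pts(p):
    x,y,th,D,yt,yv,w=p
    return {'hl':(-D-40,90,78),'hr':(-D-40,-90,78),'v':(34,yv,127),'t':(-D+95,yt,88),'rl':(10,215,105),'rr':(10,-215,105),'pl':(-D,w,90),'pr':(-D,-w,90)}
obs=[('top','hl',b(70,178)),('side','hl',d(155,80)),('top','hr',b(213,285)),('side','hr',d(42,210)),('top','v',b(187,55)),('side','v',d(342,105)),
('side','t',d(280,128)),('top','t',b(160,93)),('top','rl',e(437,211)),('top','rr',e(598,318)),('side','rr',e(427,478)),('top','pl',b(5,85)),('top','pr',(392,247.8)),('side','pr',e(362,459)),('side','pl',e(475,308))]
def W(p,q): c,s=np.cos(p[2]),np.sin(p[2]);return np.array([p[0]+c*q[0]-s*q[1],p[1]+s*q[0]+c*q[1],q[2]])
f=lambda p:np.concatenate([proj(n,W(p,pts(p)[k]))-o for n,k,o in obs])
r=least_squares(f,[615,-150,-.634,95,20,20,200],loss='soft_l1',f_scale=1.5,x_scale=[10,10,.01,10,10,10,10])
print(np.round(r.x,3));print([(o[0],o[1],np.round(q,1).tolist()) for o,q in zip(obs,f(r.x).reshape(-1,2))])
E
python3 fit.py
cat > go.py <<'E'
# python go.py x y z yaw(tool x angle) [w]: rows from the measured pose to the target, tool down
import sys,numpy as np
from bench import monitor
from scipy.spatial.transform import Rotation as Ro,Slerp
x,y,z,a=map(float,sys.argv[1:5]);w=float(sys.argv[5]) if len(sys.argv)>5 else 85
s=monitor.read_state();p=np.array(s['position']);R0=Ro.from_quat(s['ee_rot'])
c,q=np.cos(a),np.sin(a);R1=Ro.from_matrix(np.array([[c,q,0],[q,-c,0],[0,0,-1]]))
D=np.array([x,y,z])-p;rv=(R0.inv()*R1).as_rotvec()
n=int(max(np.ceil(np.linalg.norm(D)/45),np.ceil(np.linalg.norm(rv)/.145),1))
print(n,"pos",p.round(1),"rv",rv.round(3),"total tool shift",R0.inv().apply(D).round(1))
R=R0
for i in range(n):
    print([R.inv().apply(D/n).round(0).astype(int).tolist(),(rv/n).round(3).tolist(),w],end=',');R=R*Ro.from_rotvec(rv/n)
    if i%8==7:print()
E
```

```text
[ 617.918 -148.569   -0.637   94.959   66.855   66.304  203.033]
[('top', 'hl', [0.6, -0.2]), ('side', 'hl', [-2.8, -0.8]), ('top', 'hr', [-0.3, -3.0]), ('side', 'hr', [-0.8, 0.5]), ('top', 'v', [0.3, -0.7]), ('side', 'v', [-0.9, -0.3]), ('side', 't', [3.9, 1.0]), ('top', 't', [0.9, -1.8]), ('top', 'rl', [-2.3, -3.6]), ('top', 'rr', [-2.0, -0.7]), ('side', 'rr', [-0.4, 4.6]), ('top', 'pl', [0.8, -0.1]), ('top', 'pr', [1.6, -0.4]), ('side', 'pr', [-1.6, -2.1]), ('side', 'pl', [-1.8, -2.3])]
```

```bash
python3 go.py 509.5 -68.3 180 -2.208 40
```

```text
16 pos [255.6 569.8 230.3] rv [ 1.000e-03 -2.000e-03  1.786e+00] total tool shift [492.9 478.   51.3]
[[31, 30, 3], [0.0, -0.0, 0.112], 40.0],[[34, 26, 3], [0.0, -0.0, 0.112], 40.0],[[37, 22, 3], [0.0, -0.0, 0.112], 40.0],[[39, 18, 3], [0.0, -0.0, 0.112], 40.0],[[41, 14, 3], [0.0, -0.0, 0.112], 40.0],[[42, 9, 3], [0.0, -0.0, 0.112], 40.0],[[43, 4, 3], [0.0, -0.0, 0.112], 40.0],[[43, 0, 3], [0.0, -0.0, 0.112], 40.0],
[[43, -5, 3], [0.0, -0.0, 0.112], 40.0],[[42, -10, 3], [0.0, -0.0, 0.112], 40.0],[[40, -15, 3], [0.0, -0.0, 0.112], 40.0],[[38, -19, 3], [0.0, -0.0, 0.112], 40.0],[[36, -23, 3], [0.0, -0.0, 0.112], 40.0],[[33, -27, 3], [0.0, -0.0, 0.112], 40.0],[[30, -31, 3], [0.0, -0.0, 0.112], 40.0],[[27, -34, 3], [0.0, -0.0, 0.112], 40.0],
```

Call:
send_rows([
  [[31,30,3],[0,0,0.112],40],
  [[34,26,3],[0,0,0.112],40],
  [[37,22,3],[0,0,0.112],40],
  [[39,18,3],[0,0,0.112],40],
  [[41,14,3],[0,0,0.112],40],
  [[42,9,3],[0,0,0.112],40],
  [[43,4,3],[0,0,0.112],40],
  [[43,0,3],[0,0,0.112],40],
])

```text
clock: 0.9
position: [383.4, 248.4, 207.0]
ee_rot: [0.789, -0.614, -0.0, 0.0]
contact_force: [1.4, 0.1, -0.4]
gripper_width: 39.9
grasp_force: 0.0
```

Call:
send_rows([
  [[43,-5,3],[0,0,0.112],40],
  [[42,-10,3],[0,0,0.112],40],
  [[40,-15,3],[0,0,0.112],40],
  [[38,-19,3],[0,0,0.112],40],
  [[36,-23,3],[0,0,0.112],40],
  [[33,-27,3],[0,0,0.112],40],
  [[30,-31,3],[0,0,0.112],40],
  [[27,-34,3],[0,0,0.112],40],
])

```text
clock: 1.7
position: [509.9, -70.9, 182.9]
ee_rot: [-0.445, 0.895, 0.0, -0.0]
contact_force: [0.9, 0.5, 0.5]
gripper_width: 39.6
grasp_force: 0.0
```

```bash
python3 go.py 509.5 -68.3 60 -2.208 36
python3 - <<'E'
from h import *
for n in("side","top"):cv2.imwrite(n+"_r1.png",get_image(n)[:,:,::-1])
t=cv2.imread("top_r1.png");s=cv2.imread("side_r1.png")
c=lambda im,x,y,w=133,h=100: cv2.resize(im[y:y+h,x:x+w],(400,300),interpolation=cv2.INTER_CUBIC)
cv2.imwrite("pics/c2.png",np.hstack([c(t,285,130),c(s,230,180)]));print(monitor.read_state()['gripper_width'],monitor.read_state()['joints'])
E
```

```text
3 pos [509.9 -70.9 182.9] rv [ 0.   -0.   -0.01] total tool shift [ -1.9   1.9 122.9]
[[-1, 1, 41], [0.0, -0.0, -0.003], 36.0],[[-1, 1, 41], [0.0, -0.0, -0.003], 36.0],[[-1, 1, 41], [0.0, -0.0, -0.003], 36.0],39.919968230292405 [ 1.73312855e-01  2.43877168e-01 -3.30150790e-01  5.01024594e-04
 -9.98716035e-01 -8.24310334e-01]
```

View pics/c2.png

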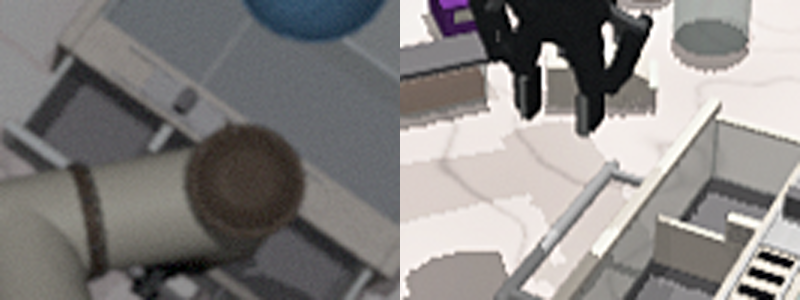

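The right crop shows the bar handle (615,170)–(510,295) with the fingers above it. Descending astride it.

Call:
send_rows([
  [[-1,2,41],[0,0,0],34],
  [[-1,2,30],[0,0,0],34],
  [[0,0,25],[0,0,0],34],
  [[0,0,25],[0,0,0],34],
  [[0,0,0],[0,0,0],34],
])

```text
clock: 2.3
position: [504.7, -65.1, 59.2]
ee_rot: [-0.447, 0.894, 0.001, -0.004]
contact_force: [-0.8, -1.3, 0.3]
gripper_width: 34.3
grasp_force: 0.0
```

Call:
send_rows([
  [[0,0,0],[0,0,0],10],
  [[0,0,0],[0,0,0],5],
  [[0,0,0],[0,0,0],5],
  [[0,0,0],[0,0,0],5],
])

```text
clock: 2.7
position: [508.8, -65.0, 63.6]
ee_rot: [-0.447, 0.894, -0.0, 0.001]
contact_force: [-0.4, 0.3, 1.7]
gripper_width: 9.7
grasp_force: 58.6
```

Call:
send_rows([
  [[0,6,0],[0,0,0],5],
  [[0,12,0],[0,0,0],5],
  [[0,12,0],[0,0,0],5],
  [[0,12,0],[0,0,0],5],
  [[0,12,0],[0,0,0],5],
  [[0,8,0],[0,0,0],5],
  [[0,6,0],[0,0,0],5],
  [[0,4,0],[0,0,0],5],
])

```text
clock: 3.5
position: [451.1, -20.6, 63.6]
ee_rot: [-0.448, 0.894, -0.0, 0.002]
contact_force: [3.0, 1.0, 4.6]
gripper_width: 9.5
grasp_force: 59.5
```

Call:
send_rows([
  [[0,3,0],[0,0,0],5],
  [[0,2,0],[0,0,0],5],
  [[0,2,0],[0,0,0],5],
  [[0,0,0],[0,0,0],5],
])

```text
clock: 3.9
position: [446.6, -17.2, 63.5]
ee_rot: [-0.448, 0.894, -0.001, 0.003]
contact_force: [5.9, -4.5, 3.1]
gripper_width: 9.7
grasp_force: 59.3
```

Call:
send_rows([
  [[0,2,0],[0,0,0],5],
  [[0,2,0],[0,0,0],5],
  [[0,1,0],[0,0,0],5],
  [[0,0,0],[0,0,0],5],
])

```text
clock: 4.3
position: [446.5, -16.8, 63.6]
ee_rot: [-0.449, 0.893, -0.004, 0.005]
contact_force: [21.9, -28.5, -10.7]
gripper_width: 9.8
grasp_force: 58.4
```

Call:
send_rows([
  [[0,-5,0],[0,0,0],30],
  [[0,0,0],[0,0,0],34],
  [[0,0,0],[0,0,0],34],
  [[0,0,-20],[0,0,0],34],
  [[0,0,-40],[0,0,0],34],
  [[0,0,-40],[0,0,0],34],
  [[0,0,0],[0,0,0],0],
])

```text
clock: 5.0
position: [447.0, -16.5, 167.2]
ee_rot: [-0.448, 0.894, -0.001, 0.005]
contact_force: [0.7, 0.3, -0.9]
gripper_width: 21.2
grasp_force: 0.0
```

```bash
python3 go.py 570.4 -78.5 130 -2.208 0
python3 - <<'E'
from h import *
for n in("side","top"):cv2.imwrite(n+"_r2.png",get_image(n)[:,:,::-1])
t=cv2.imread("top_r2.png");s=cv2.imread("side_r2.png")
c=lambda im,x,y,w=133,h=100: cv2.resize(im[y:y+h,x:x+w],(400,300),interpolation=cv2.INTER_CUBIC)
cv2.imwrite("pics/c3.png",np.hstack([c(t,260,145),c(s,230,200)]))
for y in (40,67,90,150): 
  c_,s_=np.cos(-.637),np.sin(-.637)
  X=np.array([617.9-80*c_-s_*y,-148.6-80*s_+c_*y,88]);print(y,X.round(1),((proj('top',X)-[260,145])*3).round(),((proj('side',X)-[230,200])*3).round()+[400,0])
E
```

```text
4 pos [447.  -16.5 167.2] rv [-0.007  0.008 -0.003] total tool shift [ -23.7 -135.7   38.3]
[[-6, -34, 10], [-0.002, 0.002, -0.001], 0.0],[[-6, -34, 10], [-0.002, 0.002, -0.001], 0.0],[[-6, -34, 9], [-0.002, 0.002, -0.001], 0.0],[[-6, -34, 9], [-0.002, 0.002, -0.001], 0.0],40 [577.4 -68.9  88. ] [216. 162.] [642. 151.]
67 [593.4 -47.2  88. ] [195. 147.] [656. 132.]
90 [607.1 -28.7  88. ] [177. 135.] [667. 116.]
150 [642.8  19.6  88. ] [131. 102.] [695.  78.]
```

View pics/c3.png

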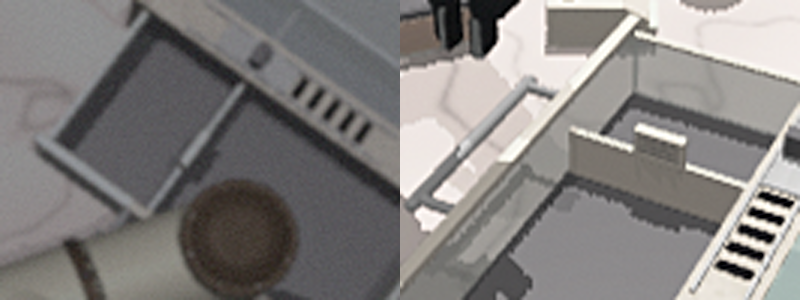

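The drawer is fully out, and the tab is at (660,130) in the side crop and (195,147) in the top crop, so unit y is about 67 as fitted. Going down on its right.

Call:
send_rows([
  [[-6,-34,10],[0,0,0],0],
  [[-6,-34,10],[0,0,0],0],
  [[-6,-34,9],[0,0,0],0],
  [[-6,-34,9],[0,0,0],0],
  [[0,0,30],[0,0,0],0],
  [[0,0,25],[0,0,0],0],
  [[0,0,0],[0,0,0],0],
])

```text
clock: 5.8
position: [563.1, -80.2, 63.6]
ee_rot: [-0.447, 0.895, 0.003, -0.006]
contact_force: [-0.5, -0.2, -0.1]
gripper_width: 0.2
grasp_force: 0.0
```

Call:
send_rows([
  [[-12,0,0],[0,0,0],0],
  [[-12,0,0],[0,0,0],0],
  [[-12,0,0],[0,0,0],0],
  [[-15,0,0],[0,0,0],0],
  [[-15,0,0],[0,0,0],0],
  [[-15,0,0],[0,0,0],0],
  [[-12,0,0],[0,0,0],0],
  [[-6,0,0],[0,0,0],0],
])

```text
clock: 6.6
position: [627.9, 0.4, 69.3]
ee_rot: [-0.448, 0.894, -0.0, 0.0]
contact_force: [-1.0, -2.5, 2.4]
gripper_width: -0.1
grasp_force: 1.1
```

Call:
send_rows([
  [[-3,0,0],[0,0,0],0],
  [[-2,0,0],[0,0,0],0],
  [[-2,0,0],[0,0,0],0],
  [[0,0,0],[0,0,0],0],
])

```text
clock: 7.0
position: [631.1, 4.7, 69.1]
ee_rot: [-0.447, 0.894, 0.0, -0.0]
contact_force: [-0.4, -0.5, 0.2]
gripper_width: -0.3
grasp_force: 0.5
```

Call:
send_rows([
  [[-3,0,0],[0,0,0],0],
  [[-2,0,0],[0,0,0],0],
  [[-2,0,0],[0,0,0],0],
  [[-1,0,0],[0,0,0],0],
  [[0,0,0],[0,0,0],0],
])

```text
clock: 7.5
position: [635.6, 10.6, 69.1]
ee_rot: [-0.447, 0.894, -0.0, -0.001]
contact_force: [-1.7, -4.0, 0.9]
gripper_width: 0.1
grasp_force: 2.2
```

Call:
send_rows([
  [[-2,0,0],[0,0,0],0],
  [[-2,0,0],[0,0,0],0],
  [[-1,0,0],[0,0,0],0],
  [[0,0,0],[0,0,0],0],
])

```text
clock: 7.9
position: [635.6, 10.8, 69.2]
ee_rot: [-0.447, 0.895, -0.0, -0.005]
contact_force: [-6.4, -14.1, 4.8]
gripper_width: 0.2
grasp_force: 7.7
```

Call:
send_rows([
  [[8,0,0],[0,0,0],0],
  [[3,0,-40],[0,0,0],20],
  [[0,0,-45],[0,0,0],60],
  [[0,0,-40],[0,0,0],85],
  [[0,0,0],[0,0,0],85],
])

```text
clock: 8.4
position: [637.2, 7.6, 202.3]
ee_rot: [-0.448, 0.894, -0.002, 0.008]
contact_force: [-0.1, 0.0, -0.3]
gripper_width: 58.0
grasp_force: 0.0
```

```bash
python3 go.py 431.6 250 180 0.134 85
python3 - <<'E'
from h import *
for n in("side","top"):cv2.imwrite(n+"_r3.png",get_image(n)[:,:,::-1])
t=cv2.imread("top_r3.png");s=cv2.imread("side_r3.png")
c=lambda im,x,y,w=133,h=100: cv2.resize(im[y:y+h,x:x+w],(400,300),interpolation=cv2.INTER_CUBIC)
cv2.imwrite("pics/c4.png",np.vstack([np.hstack([c(t,170,178),c(t,260,120)]),np.hstack([c(s,205,150),c(s,230,190)])]))
E
```

```text
17 pos [637.2   7.6 202.3] rv [-0.021 -0.008 -2.346] total tool shift [-71.  310.   19.5]
[[-4, 18, 1], [-0.001, -0.0, -0.138], 85.0],[[-7, 17, 1], [-0.001, -0.0, -0.138], 85.0],[[-9, 16, 1], [-0.001, -0.0, -0.138], 85.0],[[-11, 15, 1], [-0.001, -0.0, -0.138], 85.0],[[-13, 13, 1], [-0.001, -0.0, -0.138], 85.0],[[-15, 11, 1], [-0.001, -0.0, -0.138], 85.0],[[-16, 9, 1], [-0.001, -0.0, -0.138], 85.0],[[-17, 7, 1], [-0.001, -0.0, -0.138], 85.0],
[[-18, 4, 1], [-0.001, -0.0, -0.138], 85.0],[[-19, 2, 1], [-0.001, -0.0, -0.138], 85.0],[[-19, -1, 1], [-0.001, -0.0, -0.138], 85.0],[[-18, -3, 1], [-0.001, -0.0, -0.138], 85.0],[[-18, -6, 1], [-0.001, -0.0, -0.138], 85.0],[[-17, -8, 1], [-0.001, -0.0, -0.138], 85.0],[[-16, -10, 1], [-0.001, -0.0, -0.138], 85.0],[[-14, -12, 1], [-0.001, -0.0, -0.138], 85.0],
[[-12, -14, 1], [-0.001, -0.0, -0.138], 85.0],
```

View pics/c4.png

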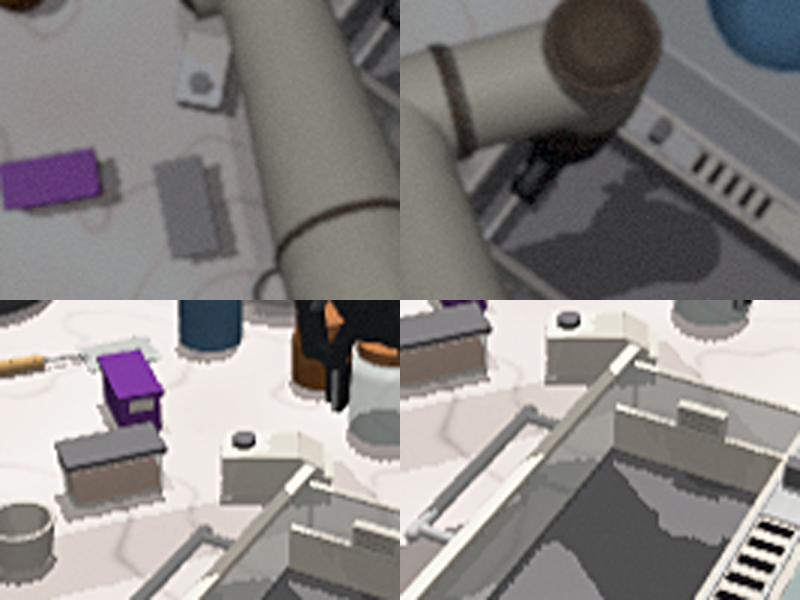

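The divider stands at the left and the packs haven't moved: tub centre in the top tile (188,207), carton at (205,75). Moving above the tub.

Call:
send_rows([
  [[-4,18,1],[0,0,-0.138],85],
  [[-7,17,1],[0,0,-0.138],85],
  [[-9,16,1],[0,0,-0.138],85],
  [[-11,15,1],[0,0,-0.138],85],
  [[-13,13,1],[0,0,-0.138],85],
  [[-15,11,1],[0,0,-0.138],85],
  [[-16,9,1],[0,0,-0.138],85],
  [[-17,7,1],[0,0,-0.138],85],
])

```text
clock: 9.3
position: [536.8, 120.3, 184.4]
ee_rot: [0.851, -0.524, -0.001, 0.001]
contact_force: [0.3, -0.3, -0.6]
gripper_width: 85.0
grasp_force: 0.0
```

Call:
send_rows([
  [[-18,4,1],[0,0,-0.138],85],
  [[-19,2,1],[0,0,-0.138],85],
  [[-19,-1,1],[0,0,-0.138],85],
  [[-18,-3,1],[0,0,-0.138],85],
  [[-18,-6,1],[0,0,-0.138],85],
  [[-17,-8,1],[0,0,-0.138],85],
  [[-16,-10,1],[0,0,-0.138],85],
  [[-14,-12,1],[0,0,-0.138],85],
])

```text
clock: 10.1
position: [439.7, 234.3, 176.7]
ee_rot: [1.0, -0.0, -0.001, 0.0]
contact_force: [0.5, -0.2, -0.5]
gripper_width: 85.1
grasp_force: 0.0
```

Call:
send_rows([
  [[-12,-14,1],[0,0,-0.138],85],
  [[0,0,0],[0,0,0],85],
  [[0,0,0],[0,0,0],85],
])

```text
clock: 10.4
position: [428.6, 247.9, 176.3]
ee_rot: [0.998, 0.066, -0.001, 0.0]
contact_force: [0.5, 0.1, 0.4]
gripper_width: 85.0
grasp_force: 0.0
```

```bash
python3 go.py 431.6 250 30 0.134 85
python3 - <<'E'
from h import *
s=cv2.imread("side_r3.png");im=get_image("side")[:,:,::-1];cv2.imwrite("pics/c5.png",cv2.resize(im[110:230,180:340],(640,480),interpolation=cv2.INTER_CUBIC))
E
```

```text
4 pos [428.6 247.9 176.3] rv [ 0.001  0.001 -0.003] total tool shift [  3.5  -1.8 146.3]
[[1, 0, 37], [0.0, 0.0, -0.001], 85.0],[[1, 0, 37], [0.0, 0.0, -0.001], 85.0],[[1, 0, 37], [0.0, 0.0, -0.001], 85.0],[[1, 0, 37], [0.0, 0.0, -0.001], 85.0],
```

View pics/c5.png

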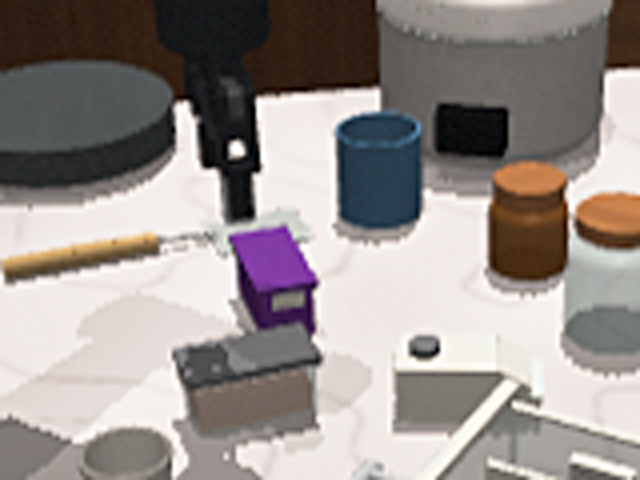

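The side view shows the fingers over the tub (250,380); the purple one is at (275,275), clear of the fingers. Descending and gripping.

Call:
send_rows([
  [[1,-1,40],[0,0,0],85],
  [[1,-1,40],[0,0,0],85],
  [[1,0,35],[0,0,0],85],
  [[0,0,35],[0,0,0],85],
  [[0,0,0],[0,0,0],85],
])

```text
clock: 10.95
position: [429.5, 246.9, 23.0]
ee_rot: [0.998, 0.064, -0.004, 0.004]
contact_force: [-0.4, -1.3, 1.3]
gripper_width: 85.2
grasp_force: 0.0
```

Call:
send_rows([
  [[0,0,0],[0,0,0],60],
  [[0,0,0],[0,0,0],45],
  [[0,0,0],[0,0,0],40],
  [[0,0,0],[0,0,0],40],
  [[0,0,0],[0,0,0],40],
])

```text
clock: 11.45
position: [433.3, 251.5, 29.8]
ee_rot: [0.998, 0.066, 0.002, -0.002]
contact_force: [-0.4, -0.3, 7.1]
gripper_width: 51.1
grasp_force: 61.1
```

Call:
send_rows([
  [[0,0,-10],[0,0,0],40],
  [[0,0,-20],[0,0,0],40],
  [[0,0,-30],[0,0,0],40],
  [[0,0,-35],[0,0,0],40],
  [[0,0,-35],[0,0,0],40],
  [[0,0,-20],[0,0,0],40],
  [[0,0,0],[0,0,0],40],
])

```text
clock: 12.15
position: [432.7, 251.2, 180.9]
ee_rot: [0.998, 0.066, 0.003, -0.003]
contact_force: [-0.1, 0.1, -3.2]
gripper_width: 51.2
grasp_force: 62.1
```

```bash
python3 go.py 488.2 -189.4 180 -0.637 40
```

```text
10 pos [432.7 251.2 180.9] rv [-0.007 -0.004  0.769] total tool shift [ -3.1 444.1  -1.3]
[[0, 44, 0], [-0.001, -0.0, 0.077], 40.0],[[3, 44, 0], [-0.001, -0.0, 0.077], 40.0],[[6, 44, 0], [-0.001, -0.0, 0.077], 40.0],[[10, 43, 0], [-0.001, -0.0, 0.077], 40.0],[[13, 42, 0], [-0.001, -0.0, 0.077], 40.0],[[16, 41, 0], [-0.001, -0.0, 0.077], 40.0],[[20, 40, 0], [-0.001, -0.0, 0.077], 40.0],[[23, 38, 0], [-0.001, -0.0, 0.077], 40.0],
[[25, 36, 0], [-0.001, -0.0, 0.077], 40.0],[[28, 34, 0], [-0.001, -0.0, 0.077], 40.0],
```

Call:
send_rows([
  [[0,15,0],[0,0,0.026],40],
  [[0,29,0],[0,0,0.051],40],
  [[3,44,0],[0,0,0.077],40],
  [[6,44,0],[0,0,0.077],40],
  [[10,43,0],[0,0,0.077],40],
  [[13,42,0],[0,0,0.077],40],
  [[16,41,0],[0,0,0.077],40],
  [[20,40,0],[0,0,0.077],40],
])

```text
clock: 12.95
position: [467.5, -59.2, 175.4]
ee_rot: [0.979, -0.204, -0.002, 0.0]
contact_force: [1.3, 0.9, -2.1]
gripper_width: 50.9
grasp_force: 62.1
```

Call:
send_rows([
  [[23,38,0],[0,0,0.077],40],
  [[25,36,0],[0,0,0.077],40],
  [[19,23,0],[0,0,0.051],40],
  [[9,11,0],[0,0,0.026],40],
  [[0,0,0],[0,0,0],40],
  [[0,0,0],[0,0,0],40],
])

```text
clock: 13.55
position: [484.8, -187.8, 176.1]
ee_rot: [0.949, -0.314, -0.001, 0.0]
contact_force: [-0.2, 0.5, -2.2]
gripper_width: 51.1
grasp_force: 62.2
```

```bash
python3 go.py 488.2 -189.4 50 -0.637 40;python3 - <<'E'
from h import *
for n in("side","top"):cv2.imwrite(n+"_r4.png",get_image(n)[:,:,::-1])
t=cv2.imread("top_r4.png");s=cv2.imread("side_r4.png")
c=lambda im,x,y,w=200,h=150: cv2.resize(im[y:y+h,x:x+w],(400,300),interpolation=cv2.INTER_CUBIC)
cv2.imwrite("pics/c6.png",np.vstack([np.hstack([c(t,200,130),c(t,270,150,133,100)]),np.hstack([c(s,205,150),c(s,230,190)])]))
E
```

```text
3 pos [ 484.8 -187.8  176.1] rv [ 0.001  0.003 -0.001] total tool shift [  4.   -0.9 126.1]
[[1, 0, 42], [0.0, 0.001, -0.0], 40.0],[[1, 0, 42], [0.0, 0.001, -0.0], 40.0],[[1, 0, 42], [0.0, 0.001, -0.0], 40.0],
```

View pics/c6.png

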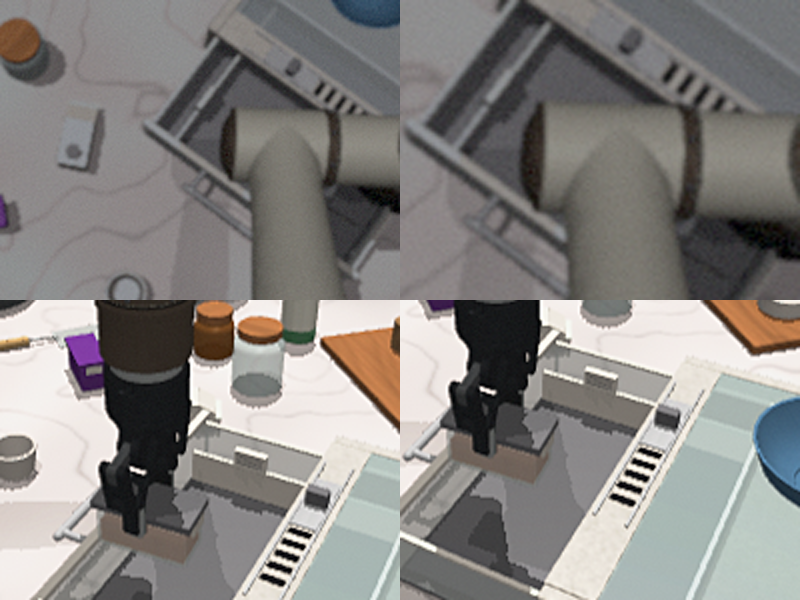

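The side view shows the tub held level over the drawer at (500,440), clear of panel and rail. Lowering it.

Call:
send_rows([
  [[2,0,35],[0,0,0],40],
  [[2,0,40],[0,0,0],40],
  [[0,0,30],[0,0,0],40],
  [[0,0,14],[0,0,0],40],
  [[0,0,5],[0,0,0],40],
  [[0,0,0],[0,0,0],40],
  [[0,0,0],[0,0,0],40],
])

```text
clock: 14.35
position: [490.3, -190.1, 54.4]
ee_rot: [0.95, -0.313, 0.001, -0.0]
contact_force: [0.5, -0.7, -2.2]
gripper_width: 51.0
grasp_force: 62.2
```

Call:
send_rows([
  [[0,0,2],[0,0,0],40],
  [[0,0,1],[0,0,0],40],
  [[0,0,1],[0,0,0],40],
  [[0,0,0],[0,0,0],40],
])

```text
clock: 14.75
position: [489.2, -190.6, 49.5]
ee_rot: [0.95, -0.314, 0.0, -0.0]
contact_force: [-1.0, 0.1, -2.2]
gripper_width: 51.1
grasp_force: 62.2
```

Call:
send_rows([
  [[0,0,2],[0,0,0],40],
  [[0,0,2],[0,0,0],40],
  [[0,0,1],[0,0,0],40],
  [[0,0,0],[0,0,0],40],
])

```text
clock: 15.15
position: [489.4, -190.6, 44.8]
ee_rot: [0.95, -0.313, 0.0, 0.0]
contact_force: [-0.1, -0.1, 3.0]
gripper_width: 50.9
grasp_force: 62.4
```

Contact. Releasing and retreating.

Call:
send_rows([
  [[0,0,0],[0,0,0],70],
  [[0,0,0],[0,0,0],80],
  [[0,0,0],[0,0,0],80],
  [[0,0,-20],[0,0,0],80],
  [[0,0,-40],[0,0,0],80],
  [[0,0,-45],[0,0,0],80],
  [[0,0,-30],[0,0,0],85],
  [[0,0,0],[0,0,0],85],
])

```text
clock: 15.95
position: [492.3, -191.1, 184.5]
ee_rot: [0.95, -0.313, 0.006, -0.001]
contact_force: [-0.8, 0.7, 0.2]
gripper_width: 85.1
grasp_force: 0.0
```

```bash
python3 go.py 585 231 180 -0.17 85
```

```text
10 pos [ 492.3 -191.1  184.5] rv [-0.002 -0.011 -0.467] total tool shift [-176.5 -394.5    4.7]
[[-18, -39, 0], [-0.0, -0.001, -0.047], 85.0],[[-16, -40, 0], [-0.0, -0.001, -0.047], 85.0],[[-14, -41, 0], [-0.0, -0.001, -0.047], 85.0],[[-12, -42, 0], [-0.0, -0.001, -0.047], 85.0],[[-10, -42, 0], [-0.0, -0.001, -0.047], 85.0],[[-8, -42, 0], [-0.0, -0.001, -0.047], 85.0],[[-6, -43, 0], [-0.0, -0.001, -0.047], 85.0],[[-4, -43, 0], [-0.0, -0.001, -0.047], 85.0],
[[-2, -43, 0], [-0.0, -0.001, -0.047], 85.0],[[0, -43, 0], [-0.0, -0.001, -0.047], 85.0],
```

Call:
send_rows([
  [[-18,-39,0],[0,0,-0.047],85],
  [[-16,-40,0],[0,0,-0.047],85],
  [[-14,-41,0],[0,0,-0.047],85],
  [[-12,-42,0],[0,0,-0.047],85],
  [[-10,-42,0],[0,0,-0.047],85],
  [[-8,-42,0],[0,0,-0.047],85],
  [[-6,-43,0],[0,0,-0.047],85],
  [[-4,-43,0],[0,0,-0.047],85],
])

```text
clock: 16.75
position: [562.3, 148.9, 178.4]
ee_rot: [0.992, -0.129, -0.001, 0.0]
contact_force: [0.4, 0.2, 0.1]
gripper_width: 85.2
grasp_force: 0.0
```

Call:
send_rows([
  [[-2,-43,0],[0,0,-0.047],85],
  [[0,-43,0],[0,0,-0.047],85],
  [[0,0,0],[0,0,0],85],
  [[0,0,0],[0,0,0],85],
])

```text
clock: 17.15
position: [580.3, 231.9, 177.7]
ee_rot: [0.997, -0.083, -0.001, 0.001]
contact_force: [0.5, -0.1, -0.6]
gripper_width: 84.7
grasp_force: 0.0
```

```bash
python3 go.py 585 231 10 -0.17 85;python3 - <<'E'
from h import *
for n in("side","top"):cv2.imwrite(n+"_r5.png",get_image(n)[:,:,::-1])
t=cv2.imread("top_r5.png");s=cv2.imread("side_r5.png")
c=lambda im,x,y,w=133,h=100: cv2.resize(im[y:y+h,x:x+w],(400,300),interpolation=cv2.INTER_CUBIC)
cv2.imwrite("pics/c7.png",np.vstack([np.hstack([c(t,190,150),c(t,290,170)]),np.hstack([c(s,215,130),c(s,240,200)])]))
E
```

```text
4 pos [580.3 231.9 177.7] rv [0.002 0.002 0.003] total tool shift [  5.1  -0.2 167.7]
[[1, 0, 42], [0.0, 0.001, 0.001], 85.0],[[1, 0, 42], [0.0, 0.001, 0.001], 85.0],[[1, 0, 42], [0.0, 0.001, 0.001], 85.0],[[1, 0, 42], [0.0, 0.001, 0.001], 85.0],
```

View pics/c7.png

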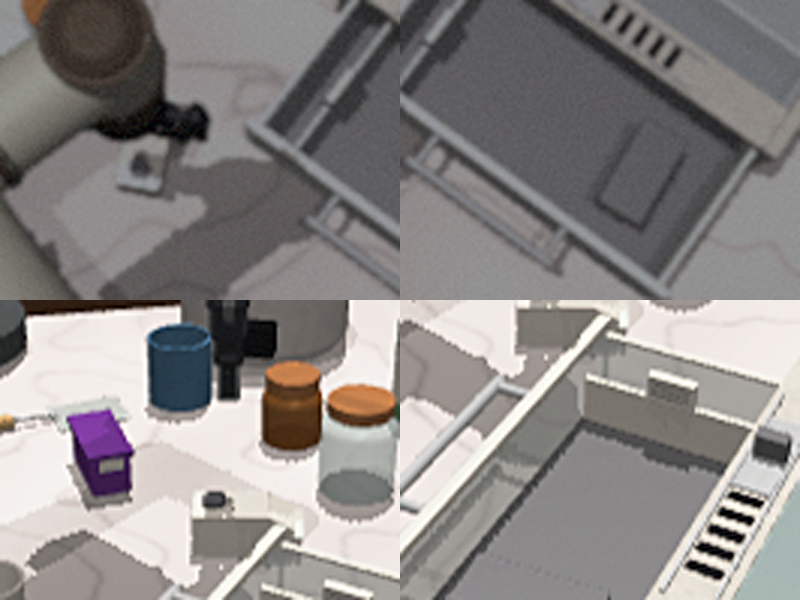

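The tub lies in the drawer at (642,172) and the carton hasn't moved (145,165). Descending on the carton.

Call:
send_rows([
  [[2,0,40],[0,0,0],85],
  [[1,0,45],[0,0,0],85],
  [[1,0,45],[0,0,0],85],
  [[0,0,34],[0,0,0],85],
  [[0,0,0],[0,0,0],85],
  [[0,0,0],[0,0,0],85],
])

```text
clock: 17.85
position: [585.4, 229.6, 16.0]
ee_rot: [0.996, -0.084, 0.0, 0.0]
contact_force: [0.7, -0.3, -0.2]
gripper_width: 84.7
grasp_force: 0.0
```

Call:
send_rows([
  [[0,0,0],[0,0,0],60],
  [[0,0,0],[0,0,0],45],
  [[0,0,0],[0,0,0],38],
  [[0,0,0],[0,0,0],38],
  [[0,0,0],[0,0,0],38],
])

```text
clock: 18.35
position: [586.8, 232.0, 18.3]
ee_rot: [0.997, -0.083, 0.002, -0.002]
contact_force: [-0.7, 0.5, 7.6]
gripper_width: 49.3
grasp_force: 64.0
```

Call:
send_rows([
  [[0,0,-10],[0,0,0],38],
  [[0,0,-20],[0,0,0],38],
  [[0,0,-30],[0,0,0],38],
  [[0,0,-40],[0,0,0],38],
  [[0,0,-40],[0,0,0],38],
  [[0,0,-25],[0,0,0],38],
  [[0,0,0],[0,0,0],38],
])

```text
clock: 19.05
position: [586.6, 231.4, 185.4]
ee_rot: [0.996, -0.084, 0.004, -0.003]
contact_force: [-1.0, 0.2, -2.0]
gripper_width: 48.8
grasp_force: 63.0
```

```bash
python3 go.py 577.4 -68.9 180 -0.637 38
python3 - <<'E'
from h import *
s=get_image("side")[:,:,::-1];cv2.imwrite("pics/c8.png",cv2.resize(s[100:240,180:367],(561,420),interpolation=cv2.INTER_CUBIC))
E
```

```text
7 pos [586.6 231.4 185.4] rv [-0.007 -0.005  0.47 ] total tool shift [ 41.  297.7   4. ]
[[6, 43, 1], [-0.001, -0.001, 0.067], 38.0],[[9, 42, 1], [-0.001, -0.001, 0.067], 38.0],[[11, 41, 1], [-0.001, -0.001, 0.067], 38.0],[[14, 40, 1], [-0.001, -0.001, 0.067], 38.0],[[17, 39, 1], [-0.001, -0.001, 0.067], 38.0],[[20, 38, 1], [-0.001, -0.001, 0.067], 38.0],[[22, 37, 1], [-0.001, -0.001, 0.067], 38.0],
```

View pics/c8.png

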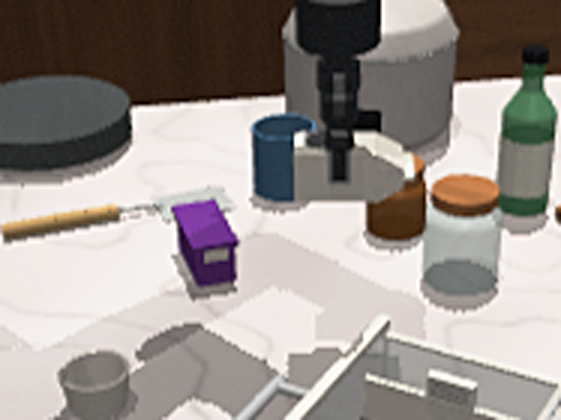

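The carton is held level at (350,165). Carrying it to the drawer.

Call:
send_rows([
  [[2,14,0],[0,0,0.022],38],
  [[4,29,0],[0,0,0.045],38],
  [[9,42,0],[0,0,0.067],38],
  [[11,41,0],[0,0,0.067],38],
  [[14,40,0],[0,0,0.067],38],
  [[17,39,0],[0,0,0.067],38],
  [[20,38,0],[0,0,0.067],38],
  [[15,25,0],[0,0,0.045],38],
])

```text
clock: 19.9
position: [573.7, -58.4, 177.8]
ee_rot: [0.952, -0.305, -0.003, 0.001]
contact_force: [0.1, 1.5, -2.3]
gripper_width: 48.9
grasp_force: 62.7
```

Call:
send_rows([
  [[7,12,0],[0,0,0.022],38],
  [[0,0,0],[0,0,0],38],
  [[0,0,0],[0,0,0],38],
  [[0,0,0],[0,0,0],38],
])

```text
clock: 20.3
position: [574.8, -68.1, 179.7]
ee_rot: [0.95, -0.313, -0.001, 0.0]
contact_force: [0.2, 0.3, -3.1]
gripper_width: 49.4
grasp_force: 62.7
```

```bash
python3 go.py 577.4 -68.9 35 -0.637 38
```

```text
4 pos [574.8 -68.1 179.7] rv [0.001 0.001 0.001] total tool shift [  2.7  -1.  144.7]
[[1, 0, 36], [0.0, 0.0, 0.0], 38.0],[[1, 0, 36], [0.0, 0.0, 0.0], 38.0],[[1, 0, 36], [0.0, 0.0, 0.0], 38.0],[[1, 0, 36], [0.0, 0.0, 0.0], 38.0],
```

Call:
send_rows([
  [[1,0,35],[0,0,0],38],
  [[1,0,40],[0,0,0],38],
  [[0,0,40],[0,0,0],38],
  [[0,0,20],[0,0,0],38],
  [[0,0,6],[0,0,0],38],
  [[0,0,0],[0,0,0],38],
  [[0,0,0],[0,0,0],38],
])

```text
clock: 21.0
position: [578.1, -69.5, 40.8]
ee_rot: [0.95, -0.312, 0.001, -0.0]
contact_force: [-0.5, -0.4, -2.6]
gripper_width: 49.0
grasp_force: 62.8
```

Call:
send_rows([
  [[0,0,2],[0,0,0],38],
  [[0,0,2],[0,0,0],38],
  [[0,0,1],[0,0,0],38],
  [[0,0,0],[0,0,0],38],
])

```text
clock: 21.4
position: [576.7, -70.2, 34.5]
ee_rot: [0.95, -0.313, 0.0, -0.0]
contact_force: [0.1, 0.6, -2.4]
gripper_width: 48.9
grasp_force: 62.8
```

Call:
send_rows([
  [[0,0,1],[0,0,0],38],
  [[0,0,1],[0,0,0],38],
  [[0,0,0],[0,0,0],38],
])

```text
clock: 21.7
position: [577.1, -70.4, 33.4]
ee_rot: [0.95, -0.313, 0.001, 0.0]
contact_force: [-1.2, 0.5, 3.5]
gripper_width: 48.8
grasp_force: 63.5
```

Call:
send_rows([
  [[0,0,0],[0,0,0],60],
  [[0,0,0],[0,0,0],80],
  [[0,0,0],[0,0,0],80],
  [[0,0,-20],[0,0,0],80],
  [[0,0,-40],[0,0,0],80],
  [[0,0,-45],[0,0,0],80],
  [[0,0,-30],[0,0,0],60],
  [[0,0,0],[0,0,0],34],
])

```text
clock: 22.5
position: [579.9, -70.0, 172.9]
ee_rot: [0.95, -0.313, 0.005, -0.002]
contact_force: [0.0, -0.2, -0.7]
gripper_width: 52.8
grasp_force: 0.0
```

```bash
python3 go.py 430 -10 130 -0.637 0
python3 - <<'E'
from h import *
for n in("side","top"):cv2.imwrite(n+"_r6.png",get_image(n)[:,:,::-1])
E
```

```text
4 pos [579.9 -70.  172.9] rv [-0.007 -0.009  0.001] total tool shift [-156.6   41.    41.2]
[[-39, 10, 10], [-0.002, -0.002, 0.0], 0.0],[[-39, 10, 10], [-0.002, -0.002, 0.0], 0.0],[[-39, 10, 11], [-0.002, -0.002, 0.0], 0.0],[[-39, 10, 11], [-0.002, -0.002, 0.0], 0.0],
```

Call:
send_rows([
  [[-39,0,5],[0,0,0],0],
  [[-45,0,5],[0,0,0],0],
  [[-45,0,10],[0,0,0],0],
  [[-45,0,10],[0,0,0],0],
  [[-10,4,20],[0,0,0],0],
  [[0,0,0],[0,0,0],0],
])

```text
clock: 23.2
position: [422.1, 35.4, 114.4]
ee_rot: [0.95, -0.312, -0.003, 0.003]
contact_force: [-0.4, -0.1, 0.1]
gripper_width: -0.0
grasp_force: 0.0
```

```bash
python3 go.py 411 4.3 60 -0.637 0
python3 - <<'E'
from h import *
for n in("side","top"):cv2.imwrite(n+"_r7.png",get_image(n)[:,:,::-1])
t=cv2.imread("top_r7.png");s=cv2.imread("side_r7.png")
c=lambda im,x,y,w=133,h=100: cv2.resize(im[y:y+h,x:x+w],(400,300),interpolation=cv2.INTER_CUBIC)
cv2.imwrite("pics/c9.png",np.hstack([c(t,275,150),c(s,230,190,160,120)]))
E
```

```text
2 pos [422.1  35.4 114.4] rv [0.007 0.005 0.002] total tool shift [ 9.8 31.3 54.6]
[[5, 16, 27], [0.004, 0.002, 0.001], 0.0],[[5, 16, 27], [0.004, 0.002, 0.001], 0.0],
```

View pics/c9.png

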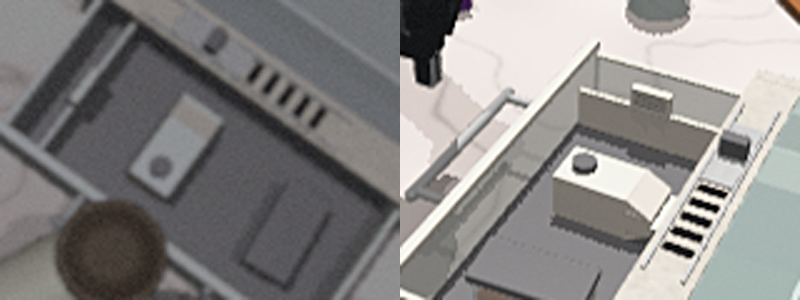

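Both packs lie flat on the floor: carton at (175,150), tub at (290,235) in the top crop. Pushing the drawer shut at the handle.

Call:
send_rows([
  [[0,16,27],[0,0,0],0],
  [[0,15,27],[0,0,0],0],
  [[0,0,0],[0,0,0],0],
  [[8,0,0],[0,0,0],0],
  [[8,0,0],[0,0,0],0],
  [[8,0,0],[0,0,0],0],
  [[8,0,0],[0,0,0],0],
  [[10,0,0],[0,0,0],0],
])

```text
clock: 24.1
position: [442.6, -13.9, 63.8]
ee_rot: [0.95, -0.313, 0.0, -0.0]
contact_force: [-0.8, 2.6, 1.0]
gripper_width: -0.2
grasp_force: 1.4
```

Call:
send_rows([
  [[12,0,0],[0,0,0],0],
  [[14,0,0],[0,0,0],0],
  [[15,0,0],[0,0,0],0],
  [[15,0,0],[0,0,0],0],
  [[15,0,0],[0,0,0],0],
  [[15,0,0],[0,0,0],0],
  [[15,0,0],[0,0,0],0],
  [[15,0,0],[0,0,0],0],
])

```text
clock: 24.9
position: [534.5, -84.4, 62.7]
ee_rot: [0.95, -0.313, -0.002, 0.001]
contact_force: [-3.5, 1.7, 2.2]
gripper_width: -0.0
grasp_force: 1.6
```

```bash
python3 go.py 572 -115 60 -0.637 0|head -1
```

```text
2 pos [534.5 -84.4  62.7] rv [ 0.003  0.002 -0.001] total tool shift [48.3  2.3  2.6]
```

Call:
send_rows([
  [[12,0,0],[0,0,0],0],
  [[10,0,0],[0,0,0],0],
  [[8,0,0],[0,0,0],0],
  [[5,0,0],[0,0,0],0],
  [[3,0,0],[0,0,0],0],
  [[2,0,0],[0,0,0],0],
  [[0,0,0],[0,0,0],0],
])

```text
clock: 25.6
position: [567.5, -106.5, 63.3]
ee_rot: [0.95, -0.313, 0.0, -0.0]
contact_force: [-1.4, 0.6, -0.4]
gripper_width: 0.1
grasp_force: 0.6
```

Call:
send_rows([
  [[2,0,0],[0,0,0],0],
  [[2,0,0],[0,0,0],0],
  [[1,0,0],[0,0,0],0],
  [[0,0,0],[0,0,0],0],
])

```text
clock: 26.0
position: [571.6, -109.6, 63.4]
ee_rot: [0.95, -0.313, 0.0, -0.0]
contact_force: [-1.3, 0.1, -0.8]
gripper_width: 0.2
grasp_force: 0.7
```

Call:
send_rows([
  [[2,0,0],[0,0,0],0],
  [[2,0,0],[0,0,0],0],
  [[1,0,0],[0,0,0],0],
  [[0,0,0],[0,0,0],0],
])

```text
clock: 26.4
position: [573.8, -111.5, 63.3]
ee_rot: [0.95, -0.313, -0.002, -0.0]
contact_force: [-4.6, 7.4, 2.8]
gripper_width: -0.1
grasp_force: 4.3
```

Call:
send_rows([
  [[2,0,0],[0,0,0],0],
  [[1,0,0],[0,0,0],0],
  [[0,0,0],[0,0,0],0],
])

```text
clock: 26.7
position: [573.8, -111.7, 63.3]
ee_rot: [0.95, -0.313, -0.004, -0.0]
contact_force: [-11.3, 14.1, 9.0]
gripper_width: -0.0
grasp_force: 8.8
```

Shut: the force rises with no motion. Now the vent control.

Call:
send_rows([
  [[-10,0,0],[0,0,0],0],
  [[-15,0,-10],[0,0,0],0],
  [[0,0,-40],[0,0,0],0],
  [[0,0,-45],[0,0,0],0],
  [[0,0,-35],[0,0,0],0],
  [[0,0,0],[0,0,0],0],
])

```text
clock: 27.3
position: [562.0, -100.0, 200.4]
ee_rot: [0.95, -0.312, 0.008, -0.002]
contact_force: [0.4, 0.4, 0.5]
gripper_width: -0.1
grasp_force: 0.0
```

```bash
python3 go.py 708.9 -82.8 170 -0.637 0
python3 - <<'E'
from h import *
for n in("side","top"):cv2.imwrite(n+"_r8.png",get_image(n)[:,:,::-1])
t=cv2.imread("top_r8.png");s=cv2.imread("side_r8.png")
c=lambda im,x,y,w=133,h=100: cv2.resize(im[y:y+h,x:x+w],(400,300),interpolation=cv2.INTER_CUBIC)
cv2.imwrite("pics/c10.png",np.hstack([c(t,285,120,160,120),c(s,240,200,160,120)]))
E
```

```text
4 pos [ 562.  -100.   200.4] rv [-0.008 -0.013  0.001] total tool shift [ 107.6 -100.8   32.7]
[[27, -25, 8], [-0.002, -0.003, 0.0], 0.0],[[27, -25, 8], [-0.002, -0.003, 0.0], 0.0],[[27, -25, 8], [-0.002, -0.003, 0.0], 0.0],[[27, -25, 8], [-0.002, -0.003, 0.0], 0.0],
```

View pics/c10.png

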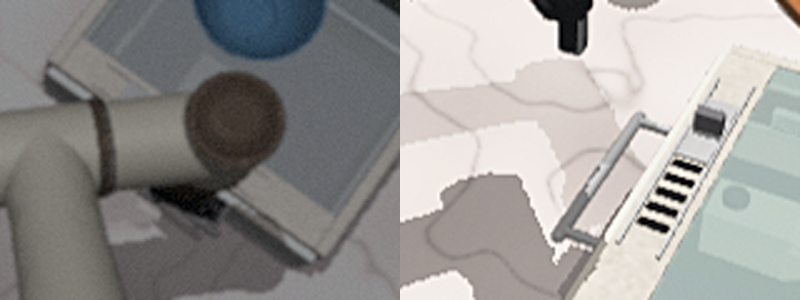

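The drawer is shut, with the packs seen under the glass, and the vent grip is at (710,120). Moving to its left.

Call:
send_rows([
  [[27,-25,8],[0,0,0],0],
  [[27,-25,8],[0,0,0],0],
  [[27,-25,8],[0,0,0],0],
  [[27,-25,8],[0,0,0],0],
  [[0,0,20],[0,0,0],0],
  [[0,0,0],[0,0,0],0],
  [[0,0,0],[0,0,0],0],
])

```text
clock: 28.1
position: [702.9, -83.6, 139.6]
ee_rot: [0.95, -0.313, -0.001, 0.001]
contact_force: [0.4, 0.6, 1.0]
gripper_width: 0.1
grasp_force: 0.0
```

```bash
python3 go.py 708.9 -82.8 114 -0.637 0|head -1
```

```text
1 pos [702.9 -83.6 139.6] rv [0.003 0.002 0.   ] total tool shift [ 4.4 -4.3 25.5]
```

Call:
send_rows([
  [[4,-4,12],[0,0,0],0],
  [[0,0,10],[0,0,0],0],
  [[0,0,3],[0,0,0],0],
  [[0,0,0],[0,0,0],0],
  [[0,0,0],[0,0,0],0],
])

```text
clock: 28.6
position: [709.5, -82.5, 116.7]
ee_rot: [0.95, -0.313, 0.0, 0.0]
contact_force: [0.2, 0.3, -0.0]
gripper_width: -0.0
grasp_force: 0.0
```

Call:
send_rows([
  [[0,8,0],[0,0,0],0],
  [[0,8,0],[0,0,0],0],
  [[0,8,0],[0,0,0],0],
  [[0,12,0],[0,0,0],0],
  [[0,12,0],[0,0,0],0],
  [[0,12,0],[0,0,0],0],
  [[0,12,0],[0,0,0],0],
  [[0,12,0],[0,0,0],0],
])

```text
clock: 29.4
position: [658.7, -150.8, 116.5]
ee_rot: [0.95, -0.313, -0.0, -0.0]
contact_force: [-1.1, 2.7, 1.3]
gripper_width: -0.0
grasp_force: 1.4
```

```bash
python3 go.py 631.5 -187.3 114 -0.637 0|head -1
```

```text
2 pos [ 658.7 -150.8  116.5] rv [-0.  0.  0.] total tool shift [-0.1 45.5  2.5]
```

Call:
send_rows([
  [[0,12,0],[0,0,0],0],
  [[0,10,0],[0,0,0],0],
  [[0,6,0],[0,0,0],0],
  [[0,4,0],[0,0,0],0],
  [[0,2,0],[0,0,0],0],
  [[0,0,0],[0,0,0],0],
])

```text
clock: 30.0
position: [640.8, -175.4, 116.5]
ee_rot: [0.95, -0.313, 0.001, -0.002]
contact_force: [2.4, 8.3, 1.5]
gripper_width: 0.3
grasp_force: 3.9
```

Call:
send_rows([
  [[0,2,0],[0,0,0],0],
  [[0,2,0],[0,0,0],0],
  [[0,1,0],[0,0,0],0],
  [[0,0,0],[0,0,0],0],
])

```text
clock: 30.4
position: [640.5, -176.0, 116.5]
ee_rot: [0.95, -0.312, 0.004, -0.004]
contact_force: [6.3, 18.4, 0.3]
gripper_width: -0.1
grasp_force: 8.6
```

It stopped firmly. Backing away and checking.

Call:
send_rows([
  [[0,-8,0],[0,0,0],0],
  [[0,-8,0],[0,0,0],0],
  [[0,0,-30],[0,0,0],0],
  [[-30,-20,-30],[0,0,0],0],
  [[-40,-20,-20],[0,0,0],0],
  [[-40,0,0],[0,0,0],0],
  [[-40,0,0],[0,0,0],0],
  [[0,0,0],[0,0,0],0],
])

```text
clock: 31.2
position: [545.1, -46.1, 196.5]
ee_rot: [0.95, -0.312, -0.001, 0.001]
contact_force: [0.2, 0.6, -0.0]
gripper_width: -0.3
grasp_force: 0.0
```

Run:
```python
from h import *
for n in("side","top"):cv2.imwrite(n+"_r9.png",get_image(n)[:,:,::-1])
t=cv2.imread("top_r9.png");s=cv2.imread("side_r9.png")
c=lambda im,x,y,w=133,h=100: cv2.resize(im[y:y+h,x:x+w],(400,300),interpolation=cv2.INTER_CUBIC)
cv2.imwrite("pics/c11.png",np.vstack([np.hstack([c(t,285,120,160,120),c(s,260,210,133,100)]),cv2.resize(s[:,:],(800,600))[150:450]]))
print(monitor.read_state()['contact_force'])
```

```text
[ 0.03225537 -0.21624087 -0.50374544]
```

View pics/c11.png

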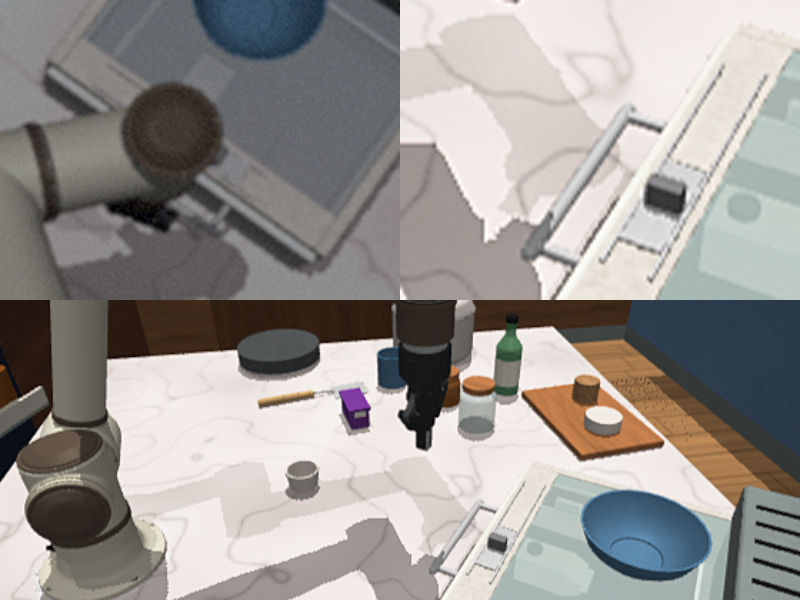

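The vent plate covers all the slots (grip at (665,190)) against its stop. The drawer is shut with the carton under the glass, and nothing else has moved. Handing in.

```bash
python3 -c "
from bench import job_done;print(job_done())"
```

```text
the job is handed in; nothing more can be done
None
```

I handed in the job, with no verdict shown: the tub and carton (the only packs present) lie flat in the wide part, the divider, drawer and vent control were each pushed to their stops, and the vent slots are covered.

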